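# Empty the tilt-out bin of mallet heads

### The arm

A 6-joint arm with a two-finger parallel gripper is mounted at the origin on the work surface. World frame = base frame: x ahead of the robot, y to its left, z up, the work surface at z = 0. Lengths are in m, angles in rad, forces in N, time in s.
With the tool pointing down it reaches from about 0.3 to 0.775 m from the base axis. Payload 14.6 kg.
Tool frame: the origin (TCP) lies between the finger pads; the fingertips stand 19 mm ahead of it and the grasp point (between the pads) is the TCP; z points along the fingers, y is the line along which they close (so a half turn about z gives the same grasp; the last joint's range is limited). The gripper opens to 85 mm and grips with 20 to 120 N. Pads are 22 mm wide; open, the fingers measure 114 mm over their backs; the gripper's body (76 mm by 85 mm) begins 54 mm behind the grasp point. The pads swing forward as they close: fully open they stand 13 mm farther back than shut.
Start: joints at [1.25, 0.3, 1.521, -0, 1.321, -0.067], TCP at [0.138, 0.532, 0.25] pointing down, gripper open.
Joint ranges: [-3.03, 3.03], [-0.79, 2.21], [0.23, 2.52], [-1.04, 4.18], [0, 3.07], [-2.55, 2.55]. Speed limits (rad/s): [2.22, 2.22, 2.57, 3.14, 3.14, 3.14].

### API

Orientations are given as a rotation vector (axis times angle).
In Python, from station import ctrl gives the robot as it stands.
- The arm moves only by the tool carry_out, never from a script. Its argument "motion" is a list of rows, each a list of 5 numbers: the shift along the tool's x, y, z in cm, then the turn about the tool's z in rad, then the closure, from 0 (fully open) to 1 (shut). In form: [[dx, dy, dz, yaw, jaw], ...]. A call has 1 to 12 rows; each row is the pose to reach, as a shift and turn from the pose commanded when the call began, along the tool's axes at that moment; what a row does not reach only later rows make up. A row lasts 1/10 s, in which the tool goes at most 50 mm and 8.59 degrees, less where a joint would pass 70% of its speed; a pose out of reach is approached as far as the arm can. A call with a gripper value outside its range is refused whole. The fingers move at their own pace and stop on an object; "force" is the grip in N (left out, the last holds). Time passes only in rows, so rows that repeat a pose let the fingers close. It gives the time, the measured TCP pose, the force, the opening and the grip force at its end, in the units of the state.
- ctrl.state(): the state, without advancing time (a new reading comes with each control period).
- ctrl.camera(name): name is "scene" or "top"; returns the picture (400x640x3 uint8, blue, green, red); there is no depth.
- ctrl.camera_info(name): a dict with "fovy" (degrees; the focal length in pixels is half the picture's height over the tangent of half this angle, whatever the lens; pixels are square), "cx", "cy" (the principal point, pixels), "k1" (the pictures are not rectified: a ray, as slopes to the right and down, at radius r is drawn at 1 + k1 r^2 times it, then the intrinsics apply), "pose" (4x4, takes a point from camera to world coordinates). Camera axes: x right, y down, z forward; pixel columns grow to the right and rows downward; lengths in m; the calibration is good to about 2 mm. A picture is of the moment at which its call begins. camera_info takes no time and is no camera call.
- ctrl.job_done(): hands the job in; it is judged then, once.
The state is a dict: "clock": time; "joints": joint angles; "joint_vel": joint speeds; "joint_efforts": joint torques, N m; "tool_pos": TCP position; "tool_rot": TCP orientation; "force": force on the tool from outside, world axes, zero at the start; "wrist_torque": the same for the moment, N m; "width": finger opening in m; "gripper_force": force on a finger pad.
Only numpy, scipy, OpenCV 4.12 (cv2) and the standard library are available. Lean on these libraries where they do the work, as an engineer would, in place of code of your own. Each camera call takes 0.05 s, during which the arm holds its last target. There are 200 camera calls.

### The job

Throw the latch lever of the wooden rack into its marked release notch, swing the tilt-out bin fully forward, and scoop every mallet head out of its mouth into the dark wooden tray, each lying flat on the tray's floor, none on top of another. Then swing the empty bin fully home and throw the lever all the way back to lock it. Leave the other things on the bench as they are.

Things in the scene. Friction and masses are not known exactly. Their poses are not given: they have to be found in the camera images.
- rack: fixed wooden rack 385 mm wide (y), 160 deep, holding the plywood tilt-out bin. Origin on the bench below the bin's hinge, mid-width; +x to the rack's back, away from the robot, z up. Roof at z 143 to 155 mm covers x 75 to 160, open behind; the shut bin cannot be reached into. Bin inside: floor 6 mm thick, 100 deep, 312 wide; sides 60 and back lip 30 high; heads roll against its panel as it opens
- bin (a joint): swing of the bin about a hinge along the rack's y at rack x 0, z 25 mm: 0 shut (front panel upright), grows as its top comes forward to -x and down, stop at 0.78 rad (fully open). Friction of 0.5 N m holds it anywhere. Front panel 10 mm thick (rack x -10 to 0 when shut), 345 wide, its top edge 150 above the hinge and 20 above the roof
- bin_lip (a point): middle of the top edge of the bin's front panel, halfway through its thickness; moves with the bin. The edge can be pinched or hooked from above. Its axes are the bin's: z up along the panel away from the hinge, x through the panel to the bin's inside
- lever (a joint): latch lever, shaft along y at rack x 60, y 190, z 187 mm: 0 locked (stop; handle leans 0.45 rad to rack -x, its hook hangs before the +y end of the bin's panel and blocks it); grows as the handle swings to +x and the hook rises; marked release notch (between two white bars) at 0.60 rad; far stop 1.1. Light friction (0.15 N m) holds it anywhere, no click; hook clears the panel above 0.3
- lever_knob (a point): centre of the round wooden knob (28 mm across) at the end of the lever, 120 mm from the shaft
- tray: loose dark wooden tray 290 mm (x) by 150 mm (y) by 42 mm high, walls and floor 8 mm thick, open on top, 1.2 kg; origin at the centre of its underside
- head0: beech mallet head, a pale eight-sided wooden block 62 mm long (its own y axis) and 44 mm across the flats, origin at its centre, about 0.1 kg, flat square-cut ends; gripped end to end it needs 62 mm of opening. Starts in the closed bin, length along the rack's y. None if absent from this run
- head1: beech mallet head, a pale eight-sided wooden block 62 mm long (its own y axis) and 44 mm across the flats, origin at its centre, about 0.1 kg, flat square-cut ends; gripped end to end it needs 62 mm of opening. Starts in the closed bin, length along the rack's y. None if absent from this run
- head2: beech mallet head, a pale eight-sided wooden block 62 mm long (its own y axis) and 44 mm across the flats, origin at its centre, about 0.1 kg, flat square-cut ends; gripped end to end it needs 62 mm of opening. Starts in the closed bin, length along the rack's y. None if absent from this run
- head3: beech mallet head, a pale eight-sided wooden block 62 mm long (its own y axis) and 44 mm across the flats, origin at its centre, about 0.1 kg, flat square-cut ends; gripped end to end it needs 62 mm of opening. Starts in the closed bin, length along the rack's y. None if absent from this run
- hammer: loose hammer lying on the bench, bystander
- screwdriver: loose screwdriver lying before the rack, bystander
- mallet: carver's round mallet 225 mm tall standing on its head behind the tray, bystander
- glue: white glue bottle 170 mm tall behind the tray, bystander
- offcut: dark wood offcut 110 x 50 x 40 mm, bystander
- square: try square lying before the rack, bystander
- tin: steel tin 60 mm across, 70 mm high, standing on the rack's roof at its -y end, bystander
There are look-alikes about, which are no part of the job. What is shaped like the head0 but green or red is not meant.

How it is judged:
On the way, in this order (a step that is already met when the one before it is completed fails the run):
1. the lever stands in the marked release notch (0.60 +- 0.12 rad), the bin still shut (value of joint lever between 0.48 and 0.72 rad and velocity of joint lever between -0.1 and 0.1 rad/s and value of joint bin below 0.1 rad), for 0.3 s.
2. the bin is swung fully forward (above 0.68 rad) (value of joint bin above 0.68 rad), for 0.2 s.
3. every mallet head present lies flat in the tray (x of head0 in the frame of tray between -0.137 and 0.137 m and y of head0 in the frame of tray between -0.067 and 0.067 m and z of head0 in the frame of tray between 0.02 and 0.04 m and linear speed of each of head0, head1, head2, head3 below 0.03 m/s and x of head1 in the frame of tray between -0.137 and 0.137 m and y of head1 in the frame of tray between -0.067 and 0.067 m and z of head1 in the frame of tray between 0.02 and 0.04 m and x of head2 in the frame of tray between -0.137 and 0.137 m and y of head2 in the frame of tray between -0.067 and 0.067 m and z of head2 in the frame of tray between 0.02 and 0.04 m and x of head3 in the frame of tray between -0.137 and 0.137 m and y of head3 in the frame of tray between -0.067 and 0.067 m and z of head3 in the frame of tray between 0.02 and 0.04 m), for 0.3 s.
4. the bin is swung home again (below 0.06 rad) (value of joint bin below 0.06 rad), for 0.2 s.
At the end, for the whole second after the job is handed in: Every mallet head present lies at rest on the tray's floor inside its walls (centre at most 40 mm above the tray's underside), the tray flat, the bin shut (below 0.06 rad) and the lever back at its locked stop (below 0.10 rad) (all of step 3 and value of joint bin below 0.06 rad and value of joint lever below 0.1 rad and angle between tray's own z axis and vertical below 0.05 rad); the robot touches nothing.
It fails at once if a bystander (hammer, screwdriver, mallet, glue bottle, offcut, square or tin) is shoved more than 5 cm or knocked over (distance of any of hammer, screwdriver, mallet, glue, offcut, square, tin from where it was at the start of the episode above 0.05 m or angle between any of mallet, glue, tin's own z axis and vertical above 0.6 rad).
Of head0, head1, head2, head3 only 2 to 4 are there at a start; the rules pass over those that are not, and their reading is None.
At some moment in a run one of tray may be knocked a few centimetres aside while the robot is not near it.
Once in a run the grip may slacken for a moment while it holds something.
It also fails if it takes over 210 s, if anything falls off the work surface, if the arm or the gripper's body presses on something with over 40 N, if the wrist force passes 120 N, or if a joint passes its speed limit or range.

## Working session

There is one attempt and no reset: what is moved stays moved. The work goes in short steps, Python scripts to look and compute and a tool call to move; the robot and the scene stay as the last step left them, time stands still between calls to the robot, and variables do not carry over. Pictures are saved under pics/ and viewed, at most 14 in all, crops included, and the job is handed in when it is done.

Besides the shell and the picture viewer there is one more tool, called by a JSON object that holds its "fn" and its "kwargs". carry_out: Moves the arm, as the interface text tells. Its arguments: {"type":"object","properties":{"motion":{"type":"array","items":{"type":"array","items":{"type":"number"}}},"force":{"type":"number"}},"required":["motion"]}

```bash
ls; mkdir -p pics; python3 - <<'E'
from station import ctrl
import cv2
for n in("scene","top"):
    cv2.imwrite(f"pics/{n}0.png",ctrl.camera(n)); i=ctrl.camera_info(n); print(i)
print(ctrl.state())
E
```

```text
pics
{'fovy': 44.688344908603256, 'cx': 331.16320894933693, 'cy': 201.1386620786272, 'k1': -0.032851161858398446, 'pose': array([[-0.86892353,  0.40185528, -0.28893639,  0.94734168],
       [ 0.4949175 ,  0.71175695, -0.49845632,  0.82462519],
       [ 0.00534518, -0.5761201 , -0.81734757,  1.34798089],
       [ 0.        ,  0.        ,  0.        ,  1.        ]])}
{'fovy': 54.41060491714424, 'cx': 319.2035489264785, 'cy': 203.59394568165743, 'k1': -0.04096530801219503, 'pose': array([[-0.01117368, -0.98537139,  0.17005402,  0.34652069],
       [-0.99982642,  0.00847408, -0.01659256,  0.09959214],
       [ 0.01490879, -0.17020991, -0.98529504,  1.37524346],
       [ 0.        ,  0.        ,  0.        ,  1.        ]])}
{'clock': 0.1, 'joints': array([ 1.25041128e+00,  3.00413267e-01,  1.52153056e+00, -1.40261866e-05,
        1.32071362e+00, -6.66166451e-02]), 'joint_vel': array([ 0.0007333 , -0.00167947, -0.00318384,  0.00047274,  0.00200082,
        0.00012638]), 'joint_efforts': array([ 3.01886270e-03, -5.44377065e+01, -3.62363791e+01,  4.32186732e-05,
        3.00732296e-03,  5.16957084e-05]), 'tool_pos': array([0.13803182, 0.53219385, 0.2497744 ]), 'tool_rot': array([-3.97520030e-01, -3.11614775e+00,  1.64536379e-03]), 'force': array([0.07291136, 0.17546203, 0.12045414]), 'wrist_torque': array([0.010465  , 0.04629164, 0.03203105]), 'gripper_force': 0.0, 'width': 0.08546958037204425}
```

View pics/scene0.png

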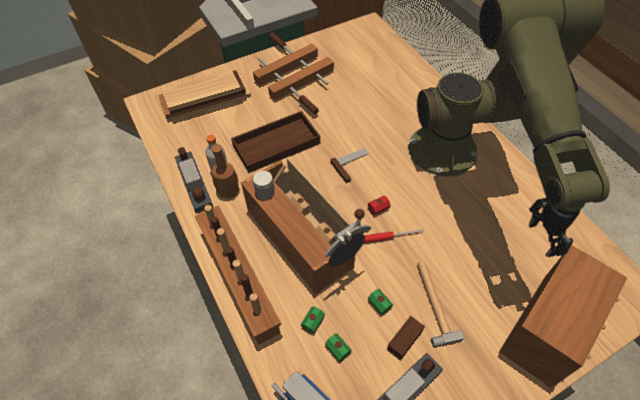

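View pics/top0.png

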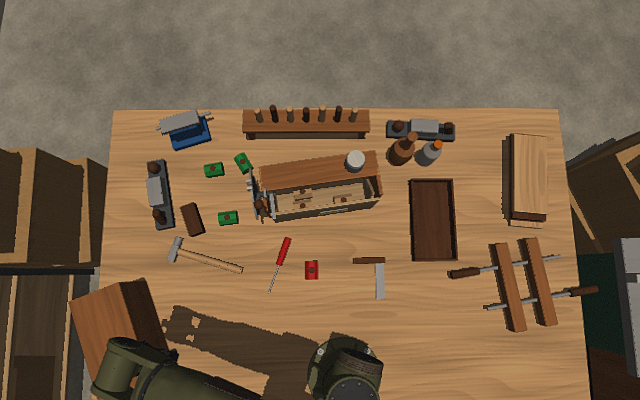

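The rack spans about (250–382, 152–222) in top view, with the lever at its left end near (262,205); the tray is at (433,220) and the bystanders lie around them. I'll zoom in on the rack.

```bash
cat > h.py <<'E'
import numpy as np, cv2
from scipy.spatial.transform import Rotation as R
from station import ctrl
def K(i):
    f=200/np.tan(np.radians(i["fovy"])/2); return np.array([[f,0,i["cx"]],[0,f,i["cy"]],[0,0,1]]),np.array([i["k1"],0,0,0,0.])
def ray(n,px):
    i=ctrl.camera_info(n);k,d=K(i)
    u=cv2.undistortPoints(np.array(px,float).reshape(-1,1,2),k,d).reshape(-1,2)
    P=np.array(i["pose"]); return P[:3,3],np.c_[u,np.ones(len(u))]@P[:3,:3].T
def onz(n,px,z):
    o,d=ray(n,px); return o+d*((z-o[2])/d[:,2])[:,None]
def proj(n,X):
    i=ctrl.camera_info(n);k,d=K(i);P=np.linalg.inv(np.array(i["pose"]))
    return cv2.projectPoints(np.array(X,float).reshape(-1,1,3),cv2.Rodrigues(P[:3,:3])[0],P[:3,3],k,d)[0].reshape(-1,2)
def tri(pa,pb):
    o1,d1=ray("scene",[pa]);o2,d2=ray("top",[pb]);d1=d1[0];d2=d2[0]
    t=np.linalg.lstsq(np.c_[d1,-d2],o2-o1,rcond=None)[0]; a=o1+d1*t[0];b=o2+d2*t[1]; return (a+b)/2,np.linalg.norm(a-b)
def snap(n,f,x0,y0,x1,y1,s):
    im=ctrl.camera(n); c=cv2.resize(im[y0:y1,x0:x1],None,fx=s,fy=s,interpolation=cv2.INTER_CUBIC); cv2.imwrite(f"pics/{f}.png",c); return im
E
python3 - <<'E'
from h import *
a=cv2.imread("pics/top0.png")[140:270,235:475];b=cv2.imread("pics/scene0.png")[105:300,225:385]
cv2.imwrite("pics/t1.png",cv2.resize(a,None,fx=3.3,fy=3.3,interpolation=2))
cv2.imwrite("pics/s1.png",cv2.resize(b,None,fx=3,fy=3,interpolation=2))
E
```

```text
(no output)
```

View pics/t1.png

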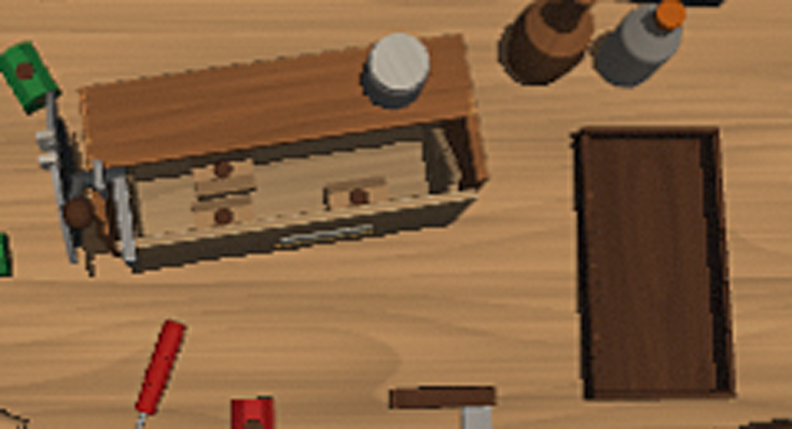

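View pics/s1.png

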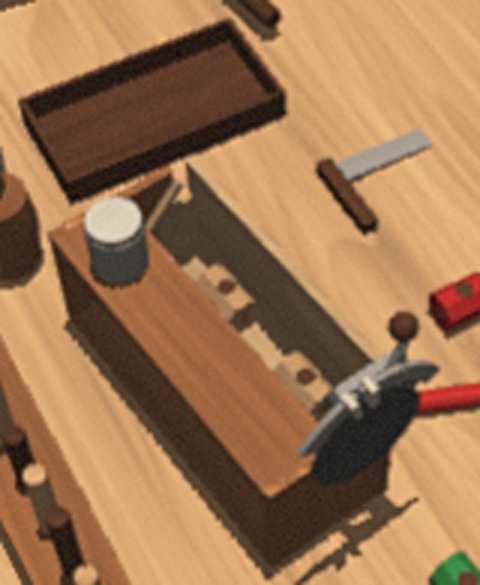

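Top crop: three heads are visible in the shut bin (eyes at (222,170), (222,215) and (357,197)), the knob is at (78,212), the panel's top edge runs (135,242)–(478,198), and the tray is at right. In the scene crop the knob is at (403,325).

```bash
python3 - <<'E'
from h import *
t=lambda p:np.array(p)/3.3+[235,140]
s=lambda p:np.array(p)/3+[225,105]
np.set_printoptions(precision=4,suppress=True)
print("knob",tri(s([403,325]),t([78,212])))
rb=onz("top",[t([80,90]),t([463,35])],.155);print("roof back",rb,rb[0]-rb[1])
rs=onz("scene",[s([270,492]),s([52,235])],.155);print("roof back scene",rs)
lp=onz("top",[t([135,245]),t([478,198])],.175);print("lip",lp,np.linalg.norm(lp[0]-lp[1]))
tr=onz("top",[t(p) for p in([577,131],[718,128],[735,398],[585,398])],.042);print("tray",tr,tr.mean(0))
ts=onz("scene",[s(p) for p in([22,103],[232,22],[285,97],[72,198])],.042);print("tray sc")
print(ts)
E
```

```text
knob (array([0.5316, 0.2523, 0.2961]), np.float64(0.0018954057904617496))
roof back [[ 0.6779  0.2715  0.155 ]
 [ 0.7315 -0.1065  0.155 ]] [-0.0536  0.378   0.    ]
roof back scene [[ 0.6763  0.2725  0.155 ]
 [ 0.7306 -0.0957  0.155 ]]
lip [[ 0.5212  0.2145  0.175 ]
 [ 0.5635 -0.1116  0.175 ]] 0.3288454720259925
tray [[ 0.6596 -0.2444  0.042 ]
 [ 0.662  -0.3978  0.042 ]
 [ 0.3741 -0.3959  0.042 ]
 [ 0.3763 -0.2385  0.042 ]] [ 0.518  -0.3192  0.042 ]
tray sc
[[ 0.6612 -0.3843  0.042 ]
 [ 0.3775 -0.3814  0.042 ]
 [ 0.381  -0.2372  0.042 ]
 [ 0.6687 -0.2205  0.042 ]]
```

```bash
cat >> h.py <<'E'
np.set_printoptions(precision=4,suppress=True)
PSI=0.141; O=np.array([.548,.061,0]); RR=R.from_euler("z",PSI)
def rw(p): return O+RR.apply(p)
def wr(p): return RR.inv().apply(np.array(p)-O)
def mv(*T,ya=np.pi/2+PSI):
    """targets world xyz; ya = world angle of tool y"""
    s=ctrl.state();M=R.from_rotvec(s["tool_rot"]);y=M.apply([0,1,0])
    dy=-(ya-np.arctan2(y[1],y[0])); dy=(dy+np.pi/2)%np.pi-np.pi/2
    print("clock",s["clock"],"pos",s["tool_pos"],"tilt",M.apply([0,0,1]),"yaw",round(dy,3),"w",s["width"],"F",s["force"])
    for t in T: print(np.round(M.inv().apply(np.array(t)-s["tool_pos"])*100,2),round(dy,3))
E
python3 - <<'E'
from h import *
mv([.25,.45,.4],[.531,.252,.40],[.531,.252,.30])
E
```

```text
clock 0.1 pos [0.138  0.5322 0.2498] tilt [-0.0003 -0.001  -1.    ] yaw -0.395 w 0.08546958037204425 F [0.0729 0.1755 0.1205]
[-12.9   -5.16 -15.02] -0.395
[-45.07 -17.27 -15.01] -0.395
[-45.07 -17.26  -5.01] -0.395
```

{"fn": "carry_out", "kwargs": {"motion": [[-3, -1, -5, -0.1, 0.35], [-6, -2, -10, -0.2, 0.35], [-10, -4, -15, -0.3, 0.35], [-15, -6, -15, -0.395, 0.35], [-20, -7.7, -15, -0.395, 0.35], [-25, -9.6, -15, -0.395, 0.35], [-30, -11.5, -15, -0.395, 0.35], [-35, -13.4, -15, -0.395, 0.35], [-40, -15.3, -15, -0.395, 0.35], [-45.1, -17.3, -15, -0.395, 0.35], [-45.1, -17.3, -15, -0.395, 0.35], [-45.1, -17.3, -15, -0.395, 0.35]], "force": 25}}

```text
clock: 1.3
tool_pos: [0.5346, 0.248, 0.3984]
tool_rot: [0.214, -3.132, 0.002]
force: [0.1, -0.0, -0.7]
width: 0.0556
gripper_force: 0.0
```

```bash
python3 - <<'E'
from h import *
mv([.531,.252,.40],[.531,.252,.30])
E
```

```text
clock 1.3 pos [0.5346 0.248  0.3984] tilt [-0.0021 -0.0017 -1.    ] yaw -0.005 w 0.055598713722556724 F [ 0.1273 -0.0382 -0.7016]
[ 0.3   0.44 -0.16] -0.005
[0.28 0.45 9.84] -0.005
```

{"fn": "carry_out", "kwargs": {"motion": [[0, 0, 0, 0, 0.35], [0, 0, 3, 0, 0.35], [0, 0, 5, 0, 0.35], [0, 0, 5, 0, 0.35], [0, 0, 5, 0, 0.35]]}}

```text
clock: 1.8
tool_pos: [0.5306, 0.2524, 0.3513]
tool_rot: [-0.223, 3.133, 0.0]
force: [-0.2, 0.3, 1.5]
width: 0.0558
gripper_force: 0.0
```

```bash
python3 - <<'E'
from h import *
mv([.531,.252,.299])
snap("scene","s2",290,130,430,270,4)
E
```

```text
clock 1.8 pos [0.5306 0.2524 0.3513] tilt [ 0.0006  0.0003 -1.    ] yaw 0.001 w 0.05579732246677296 F [-0.2102  0.3299  1.5377]
[-0.03 -0.05  5.23] 0.001
```

View pics/s2.png

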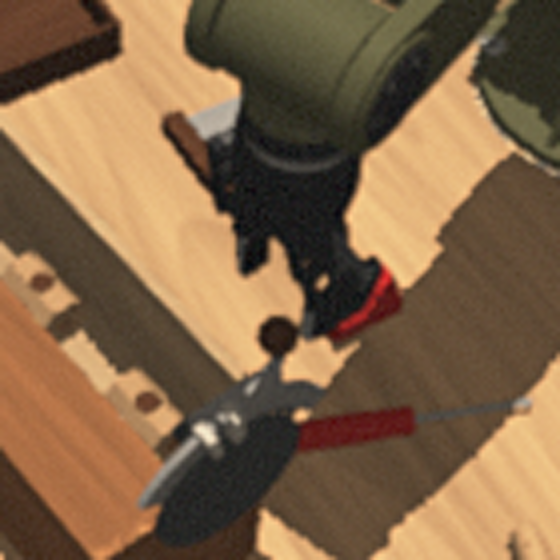

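The fingers hang centred above the knob at (277,335) in the crop. Lower and grip.

{"fn": "carry_out", "kwargs": {"motion": [[0, 0, 2.5, 0, 0.35], [0, 0, 5.2, 0, 0.35], [0, 0, 5.2, 0, 0.35], [0, 0, 5.2, 0, 0.8], [0, 0, 5.2, 0, 0.8], [0, 0, 5.2, 0, 0.8], [0, 0, 5.2, 0, 0.8], [0, 0, 5.2, 0, 0.8]]}}

```text
clock: 2.65
tool_pos: [0.5316, 0.2516, 0.3006]
tool_rot: [-0.221, 3.131, 0.001]
force: [-1.9, -2.0, 5.2]
width: 0.0259
gripper_force: 24.2
```

```bash
python3 - <<'E'
from h import *
s=ctrl.state();mv()
p=s["tool_pos"]; print("rack",wr(p))
def kn(a): return np.array([.06+.12*np.sin(a-.45),.19,.187+.12*np.cos(a-.45)])
mv(*[p+RR.apply(kn(a)-kn(0)) for a in (.15,.3,.45,.6)])
E
```

```text
clock 2.65 pos [0.5316 0.2516 0.3006] tilt [ 0.003   0.0008 -1.    ] yaw 0.0 w 0.025917988670801886 F [-1.9369 -1.9793  5.2031]
rack [0.0105 0.1911 0.3006]
clock 2.65 pos [0.5316 0.2516 0.3006] tilt [ 0.003   0.0008 -1.    ] yaw 0.0 w 0.025917988670801886 F [-1.9369 -1.9793  5.2031]
[-1.68  0.   -0.65] 0.0
[-3.43  0.   -1.05] 0.0
[-5.22 -0.   -1.18] 0.0
[-7.02 -0.   -1.04] 0.0
```

{"fn": "carry_out", "kwargs": {"motion": [[-1, 0, -0.4, 0, 0.8], [-2, 0, -0.75, 0, 0.8], [-3, 0, -1, 0, 0.8], [-4, 0, -1.12, 0, 0.8], [-5, 0, -1.18, 0, 0.8], [-6, 0, -1.15, 0, 0.8], [-7, 0, -1.05, 0, 0.8], [-7, 0, -1.05, 0, 0.8], [-7, 0, -1.05, 0, 0.8], [-7, 0, -1.05, 0, 0.8], [-7, 0, -1.05, 0, 0.8]]}}

```text
clock: 3.75
tool_pos: [0.6004, 0.2613, 0.3101]
tool_rot: [-0.221, 3.132, 0.0]
force: [1.6, -2.0, 4.6]
width: 0.0263
gripper_force: 25.7
```

```bash
python3 - <<'E'
from h import *
mv(); print(wr(ctrl.state()["tool_pos"]))
snap("top","t2",220,130,400,260,4)
E
```

```text
clock 3.75 pos [0.6004 0.2613 0.3101] tilt [ 0.0021  0.0003 -1.    ] yaw 0.0 w 0.026278247319267565 F [ 1.583  -2.0105  4.6463]
[0.08   0.191  0.3101]
```

View pics/t2.png

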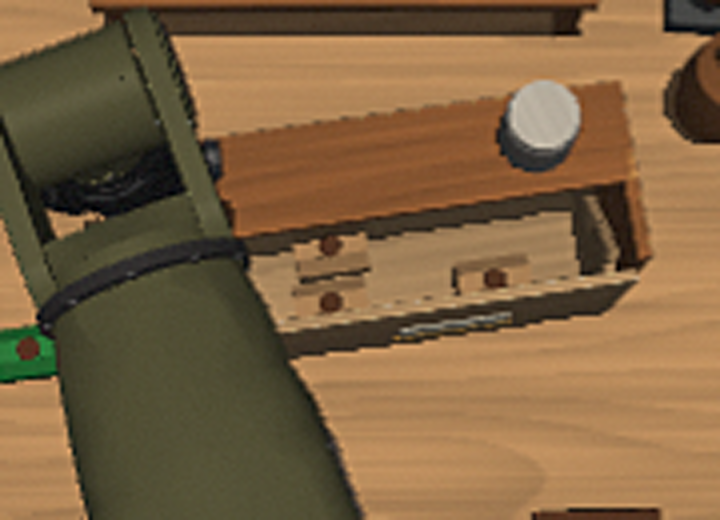

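Lever knob is at rack x≈80 mm, so about 0.60 rad; three heads are visible. I'll release it and move to the lip.

```bash
python3 - <<'E'
from h import *
c=np.array([[302.5,191],[302.5,205],[343.5,199.5]])
for z in(.075,): print(wr(onz("top",c,z)))
mv(rw([.08,.191,.40]),rw([.02,0,.30]),rw([.02,0,.20]),rw([.02,0,.182]))
E
```

```text
[[ 0.0766  0.063   0.075 ]
 [ 0.0287  0.07    0.075 ]
 [ 0.0267 -0.0706  0.075 ]]
clock 3.8 pos [0.6004 0.2613 0.3102] tilt [ 0.0022  0.0003 -1.    ] yaw 0.0 w 0.02627057190063939 F [ 1.6138 -2.9717  4.4369]
[-0.02  0.   -8.98] 0.0
[  6.01 -19.1    1.  ] 0.0
[  6.03 -19.1   11.  ] 0.0
[  6.03 -19.1   12.8 ] 0.0
```

{"fn": "carry_out", "kwargs": {"motion": [[0, 0, 0, 0, 0.35], [0, 0, 0, 0, 0.35], [0, 0, 0, 0, 0.35], [0, 0, -2, 0, 0.35], [0, 0, -5, 0, 0.35], [0, 0, -8, 0, 0.35], [0, 0, -8, 0, 0.35]]}}

```text
clock: 4.5
tool_pos: [0.6007, 0.2618, 0.3934]
tool_rot: [-0.222, 3.127, 0.003]
force: [1.2, -0.2, 0.0]
width: 0.0553
gripper_force: 0.0
```

{"fn": "carry_out", "kwargs": {"motion": [[0.5, -3, 0, 0, 1], [2, -7, 0, 0, 1], [4, -11, 2, 0, 1], [6, -15, 5, 0, 1], [6, -19.1, 9, 0, 1], [6, -19.1, 13, 0, 1], [6, -19.1, 16, 0, 1], [6, -19.1, 18, 0, 1], [6, -19.1, 18, 0, 1], [6, -19.1, 18, 0, 1]]}}

```text
clock: 5.5
tool_pos: [0.568, 0.0641, 0.2092]
tool_rot: [-0.222, 3.134, 0.0]
force: [0.8, -0.6, 0.2]
width: 0.0004
gripper_force: 0.0
```

```bash
python3 - <<'E'
from h import *
mv(rw([.02,0,.183])); print(wr(ctrl.state()["tool_pos"]))
P=lambda a,d=.012: np.array([-.15*np.sin(a)+.012+d*np.tan(a),0,.025+.15*np.cos(a)-d+.019])
p0=P(0)
for a in np.arange(0,.8,.13): print(round(a,2),P(a),(P(a)-[.02,0,.183])*100)
snap("scene","s3",260,110,400,250,4)
E
```

```text
clock 5.5 pos [0.568  0.0641 0.2092] tilt [ 0.  0. -1.] yaw 0.0 w 0.00036632835389180363 F [ 0.8294 -0.5711  0.2151]
[ 0.03 -0.03  2.62] 0.0
[0.0203 0.0003 0.2092]
0.0 [0.012 0.    0.182] [-0.8  0.  -0.1]
0.13 [-0.0059  0.      0.1807] [-2.5876  0.     -0.2266]
0.26 [-0.0234  0.      0.177 ] [-4.337   0.     -0.6042]
0.39 [-0.0401  0.      0.1707] [-6.0096  0.     -1.2264]
0.52 [-0.0557  0.      0.1622] [-7.5661  0.     -2.0827]
0.65 [-0.0697  0.      0.1514] [-8.9656  0.     -3.1587]
0.78 [-0.0816  0.      0.1386] [-10.1621   0.      -4.4363]
```

View pics/s3.png

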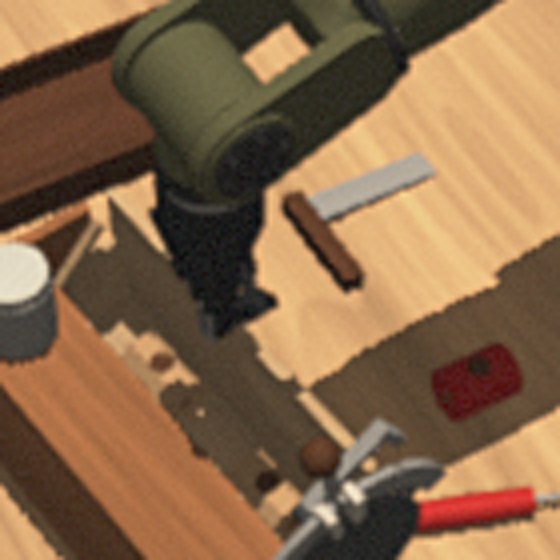

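The hook is raised and the closed fingers stand just inside the panel's top edge. Hook and pull open.

{"fn": "carry_out", "kwargs": {"motion": [[0, 0, 1.5, 0, 1], [0, 0, 2.7, 0, 1], [0.8, 0, 2.7, 0, 1], [1.7, 0, 2.8, 0, 1], [2.6, 0, 2.9, 0, 1], [3.5, 0, 3.1, 0, 1], [4.4, 0, 3.3, 0, 1], [5.2, 0, 3.6, 0, 1], [6, 0, 3.9, 0, 1], [6.8, 0, 4.3, 0, 1], [7.6, 0, 4.8, 0, 1], [7.6, 0, 4.8, 0, 1]]}}

```text
clock: 6.75
tool_pos: [0.4918, 0.0532, 0.1609]
tool_rot: [0.222, -3.133, 0.0]
force: [-0.0, 0.1, -0.1]
width: 0.0
gripper_force: 0.0
```

{"fn": "carry_out", "kwargs": {"motion": [[0.7, 0, 0.5, 0, 1], [1.4, 0, 1.1, 0, 1], [2, 0, 1.6, 0, 1], [2.5, 0, 2.2, 0, 1], [2.9, 0, 2.3, 0, 1], [3.2, 0, 2.3, 0, 1], [3.2, 0, 2.3, 0, 1], [3.2, 0, 2.3, 0, 1]]}}

```text
clock: 7.55
tool_pos: [0.4638, 0.049, 0.1394]
tool_rot: [-0.221, 3.125, 0.0]
force: [17.6, 3.0, 7.0]
width: 0.0001
gripper_force: 8.9
```

```bash
python3 - <<'E'
from h import *
mv(); print(wr(ctrl.state()["tool_pos"]))
E
```

```text
clock 7.55 pos [0.4638 0.049  0.1394] tilt [ 0.0088  0.0007 -1.    ] yaw 0.0 w 0.00011143869632844896 F [17.6451  3.0112  6.9849]
[-0.085  -0.0001  0.1394]
```

{"fn": "carry_out", "kwargs": {"motion": [[-1.5, 0, 0, 0, 1], [-1.5, 0, -3, 0, 1], [-1.5, 0, -8, 0, 0.7], [-1.5, -5, -13, 0, 0], [-1.5, -10, -18, 0, 0], [-1.5, -15, -20, 0, 0], [-1.5, -20, -20, 0, 0], [-1.5, -25, -20, 0, 0], [-1.5, -30, -20, 0, 0], [-1.5, -30, -20, 0, 0]]}}

```text
clock: 8.55
tool_pos: [0.5176, -0.2487, 0.337]
tool_rot: [0.22, -3.132, -0.001]
force: [0.6, 0.7, -0.5]
width: 0.0852
gripper_force: 0.0
```

```bash
python3 - <<'E'
from h import *
mv()
snap("top","t4",240,140,400,260,5);snap("scene","s4",220,120,400,300,3.3)
E
```

```text
clock 8.55 pos [ 0.5176 -0.2487  0.337 ] tilt [-0.0015  0.0007 -1.    ] yaw -0.001 w 0.08520530476984726 F [ 0.5679  0.6582 -0.5291]
```

View pics/t4.png

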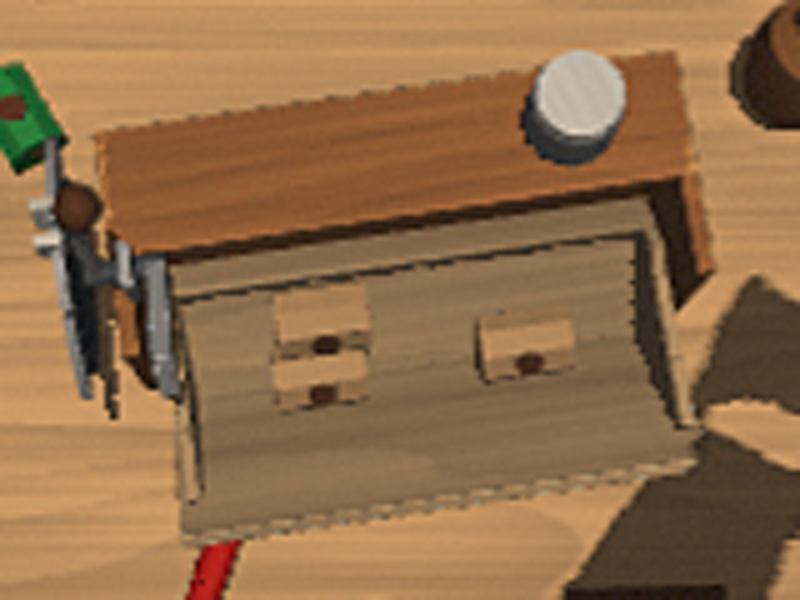

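View pics/s4.png

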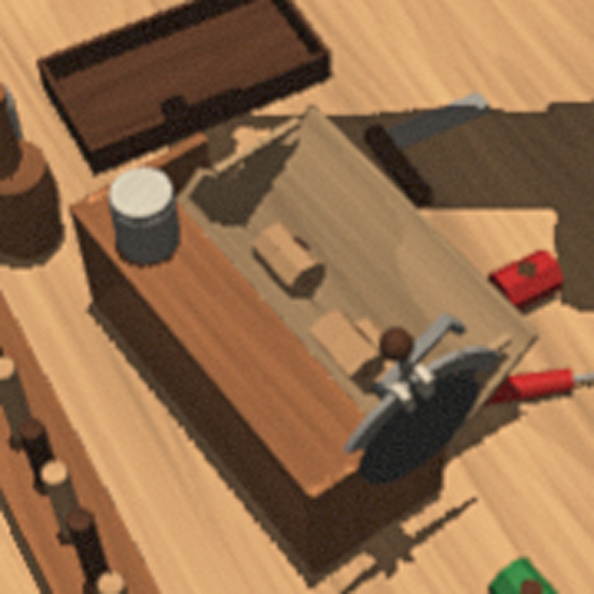

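Fully open: three heads. In the top crop head A (rear) is at (322,315), B (front) below it at (322,375), and C at (527,345); the knob stays at the notch.

```bash
python3 - <<'E'
from h import *
c=np.array([[322,315],[322,372],[527,345]])/5+[240,140]
for q,z in zip(c,(.113,.082,.082)): print(wr(onz("top",[q],z)))
for p in([-.004,.064,.06],[.027,.064,.091],[-.004,-.07,.06]):
  for d in(-.031,.031):
    print((proj("top",rw(np.array(p)+[0,d,.022]))-[240,140])*5)
A=rw([.027,.064,.0]);mv(A+[0,0,.30],A+[0,0,.2],A+[0,0,.099])
E
```

```text
[[0.0279 0.0628 0.113 ]]
[[-0.0051  0.0683  0.082 ]]
[[-0.0076 -0.0709  0.082 ]]
[[373.7612 362.6282]]
[[282.368  376.2823]]
[[366.8898 309.6604]]
[[273.6685 323.4904]]
[[570.0825 333.2719]]
[[479.4723 346.8254]]
clock 8.65 pos [ 0.5176 -0.25    0.3361] tilt [-0.0026  0.0008 -1.    ] yaw -0.004 w 0.08538156161725892 F [-0.7008  0.6864  0.3964]
[-9.95 36.8   3.62] -0.004
[-9.97 36.79 13.62] -0.004
[-10.    36.78  23.72] -0.004
```

{"fn": "carry_out", "kwargs": {"motion": [[-2, 5, 0, 0, 0], [-4, 10, 0, 0, 0], [-6, 15, 0, 0, 0], [-8, 20, 0, 0, 0], [-9, 25, 0, 0, 0], [-10, 30, 0, 0, 0], [-10, 35, 2, 0, 0], [-10, 36.8, 6, 0, 0], [-10, 36.8, 11, 0, 0], [-10, 36.8, 16, 0, 0], [-10, 36.8, 18, 0, 0], [-10, 36.8, 18, 0, 0]]}}

```text
clock: 9.85
tool_pos: [0.563, 0.1325, 0.1534]
tool_rot: [0.222, -3.125, 0.001]
force: [0.3, 0.6, 0.1]
width: 0.0853
gripper_force: 0.0
```

```bash
python3 - <<'E'
from h import *
mv(rw([.029,.065,.099])); print(wr(ctrl.state()["tool_pos"]))
E
```

```text
clock 9.85 pos [0.563  0.1325 0.1534] tilt [-0.0082 -0.0013 -1.    ] yaw 0.001 w 0.08534190758561376 F [0.2644 0.5639 0.0875]
[-0.46 -0.36  5.44] 0.001
[0.0249 0.0686 0.1534]
```

{"fn": "carry_out", "kwargs": {"motion": [[-0.1, 0, 0, 0, 0], [-0.2, 0, 3, 0, 0], [-0.2, 0, 5.6, 0, 0], [-0.2, 0, 5.6, 0, 0], [-0.2, 0, 5.6, 0, 0.5], [-0.2, 0, 5.6, 0, 0.5], [-0.2, 0, 5.6, 0, 0.5], [-0.2, 0, 5.6, 0, 0.5], [-0.2, 0, 5.6, 0, 0.5]], "force": 40}}

```text
clock: 10.75
tool_pos: [0.5684, 0.1328, 0.1045]
tool_rot: [-0.221, 3.13, 0.001]
force: [-0.1, -0.9, 5.6]
width: 0.0615
gripper_force: 43.3
```

```bash
python3 - <<'E'
from h import *
mv(rw([.029,.065,.25])); print(wr(ctrl.state()["tool_pos"]))
E
```

```text
clock 10.75 pos [0.5684 0.1328 0.1045] tilt [ 0.0038  0.0007 -1.    ] yaw 0.0 w 0.06151068331617622 F [-0.1411 -0.9042  5.5538]
[  0.07  -0.32 -14.55] 0.0
[0.0303 0.0682 0.1045]
```

{"fn": "carry_out", "kwargs": {"motion": [[0, 0, -1, 0, 0.5], [0, 0, -3, 0, 0.5], [0, 0, -6, 0, 0.5], [0, 0, -10, 0, 0.5], [0, 0, -15, 0, 0.5], [0, 0, -18, 0, 0.5], [0, 0, -18, 0, 0.5]]}}

```text
clock: 11.45
tool_pos: [0.5682, 0.1328, 0.2884]
tool_rot: [-0.221, 3.124, 0.001]
force: [0.2, 0.8, -1.7]
width: 0.0612
gripper_force: 50.9
```

```bash
cat >> h.py <<'E'
def tray():
    out=[]
    for n,(x0,y0,x1,y1) in (("top",(395,160,480,280)),("scene",(215,100,335,175))):
        im=ctrl.camera(n)[y0:y1,x0:x1]
        m=((im.max(2)<95)&(im[:,:,2].astype(int)>im[:,:,0]+5)).astype(np.uint8)
        m=cv2.morphologyEx(m,cv2.MORPH_CLOSE,np.ones((9,9)))
        c=max(cv2.findContours(m,0,1)[0],key=cv2.contourArea)
        W=onz(n,cv2.convexHull(c).reshape(-1,2)+[x0,y0],.042)
        out.append(cv2.minAreaRect((W[:,:2]*1000).astype(np.float32)))
    return out
E
python3 - <<'E'
from h import *
mv(); 
for r in tray(): print(r)
E
```

```text
clock 11.45 pos [0.5682 0.1328 0.2884] tilt [ 0.0092  0.0016 -1.    ] yaw 0.0 w 0.06124013581508667 F [ 0.2458  0.8036 -1.7468]
((519.4356079101562, -315.72802734375), (160.21836853027344, 285.0753479003906), 89.46649932861328)
((490.2067565917969, -313.37017822265625), (363.3854064941406, 369.2283630371094), 60.55530548095703)
```

```bash
python3 - <<'E'
from h import *
o=[]
for n,(x0,y0,x1,y1),s in (("top",(390,165,480,275),5),("scene",(220,90,340,180),3)):
    im=ctrl.camera(n);c=cv2.resize(im[y0:y1,x0:x1],None,fx=s,fy=s,interpolation=2)
    c=np.clip(c.astype(int)*2,0,255).astype(np.uint8)
    for col,cy in(((0,0,255),-.319),((255,255,0),-.309)):
        for z in(.042,):
            P=[[.519+a*.145,cy+b*.075,z] for a,b in((1,1),(1,-1),(-1,-1),(-1,1))]
            q=((proj(n,P)-[x0,y0]+.5)*s).astype(np.int32)
            cv2.polylines(c,[q],True,col,1)
    o.append(c)
H=550;o[1]=cv2.copyMakeBorder(o[1],0,H-o[1].shape[0],0,0,0)
c=np.hstack([o[0],o[1][:, :345]]);print(c.shape);cv2.imwrite("pics/tray.png",c)
E
```

```text
(550, 795, 3)
```

View pics/tray.png

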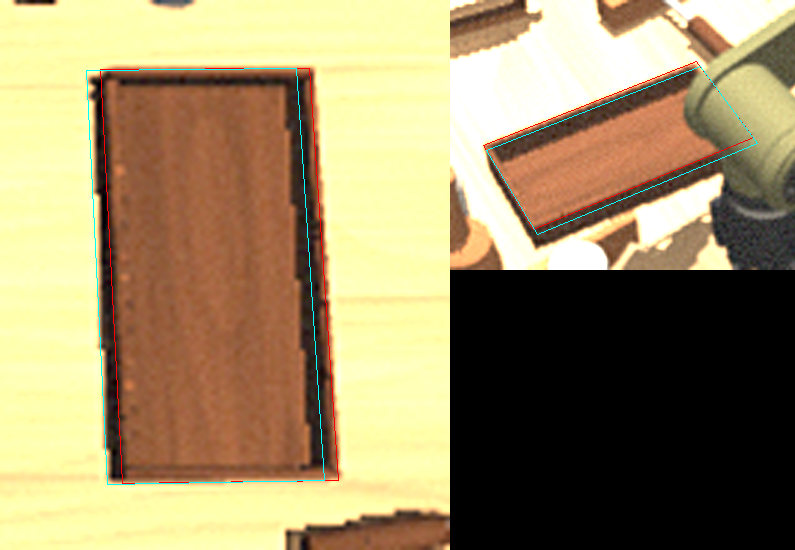

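Red outline (tray centre y −0.319) fits in the top view, and the head is held. Go to the tray's far slot.

```bash
python3 - <<'E'
from h import *
mv([.604,-.318,.287],[.604,-.318,.047],ya=np.pi/2)
E
```

```text
clock 11.65 pos [0.5669 0.1325 0.2809] tilt [-0.0017 -0.0003 -1.    ] yaw 0.141 w 0.06059012587739208 F [-0.4839  0.4135 -1.0544]
[  2.66 -45.12  -0.6 ] 0.141
[  2.62 -45.12  23.4 ] 0.141
```

{"fn": "carry_out", "kwargs": {"motion": [[0, -4, -1, 0, 0.5], [0, -9, -1, 0, 0.5], [0, -14, -1, 0, 0.5], [0, -19, -1, 0.03, 0.5], [0.5, -24, -1, 0.06, 0.5], [1, -29, -1, 0.09, 0.5], [1.5, -34, -1, 0.12, 0.5], [2, -39, -1, 0.141, 0.5], [2.6, -43, -1, 0.141, 0.5], [2.6, -45.1, -1, 0.141, 0.5], [2.6, -45.1, 3, 0.141, 0.5], [2.6, -45.1, 3, 0.141, 0.5]]}}

```text
clock: 12.85
tool_pos: [0.6034, -0.3174, 0.2449]
tool_rot: [-0.001, -3.132, -0.009]
force: [-0.5, 1.4, -2.8]
width: 0.061
gripper_force: 50.7
```

```bash
python3 - <<'E'
from h import *
mv([.604,-.318,.075],[.604,-.318,.047],ya=np.pi/2)
E
```

```text
clock 12.85 pos [ 0.6034 -0.3174  0.2449] tilt [-0.0094  0.0056 -0.9999] yaw -0.001 w 0.0610009576814798 F [-0.5099  1.4353 -2.803 ]
[-0.22 -0.16 16.99] -0.001
[-0.25 -0.17 19.79] -0.001
```

{"fn": "carry_out", "kwargs": {"motion": [[0, 0, 4, 0, 0.5], [0, 0, 8, 0, 0.5], [0, 0, 12, 0, 0.5], [0, 0, 15, 0, 0.5], [0, 0, 17, 0, 0.5], [0, 0, 18.5, 0, 0.5], [0, 0, 19.5, 0, 0.5], [0, 0, 20.2, 0, 0.5], [0, 0, 20.4, 0, 0.5], [0, 0, 20.4, 0, 0.5], [0, 0, 20.4, 0, 0.5]]}}

```text
clock: 13.95
tool_pos: [0.6054, -0.3178, 0.0487]
tool_rot: [-0.0, 3.141, -0.001]
force: [0.5, 0.1, -1.4]
width: 0.0612
gripper_force: 50.9
```

{"fn": "carry_out", "kwargs": {"motion": [[0, 0, 0.3, 0, 0.5], [0, 0, 0.3, 0, 0.5], [0, 0, 0.3, 0, 0.12], [0, 0, 0.3, 0, 0.12], [0, 0, 0.3, 0, 0.12], [0, 0, -2, 0, 0.12], [0, 0, -6, 0, 0.12], [0, 0, -11, 0, 0], [0, 0, -16, 0, 0], [0, 0, -21, 0, 0], [0, 0, -23.6, 0, 0], [0, 0, -23.6, 0, 0]]}}

```text
clock: 15.15
tool_pos: [0.6058, -0.318, 0.2891]
tool_rot: [-0.0, 3.135, -0.006]
force: [0.2, -0.6, 0.3]
width: 0.0847
gripper_force: 0.0
```

```bash
python3 - <<'E'
from h import *
mv(rw([-.003,.067,.283]),rw([-.003,.067,.07]))
snap("top","t5",240,140,480,275,3.3)
E
```

```text
clock 15.15 pos [ 0.6058 -0.318   0.2891] tilt [ 0.0068 -0.0041 -1.    ] yaw -0.141 w 0.0847081045826272 F [ 0.1883 -0.5634  0.2831]
[ 7.01 44.49  0.39] -0.141
[ 7.15 44.58 21.68] -0.141
```

View pics/t5.png

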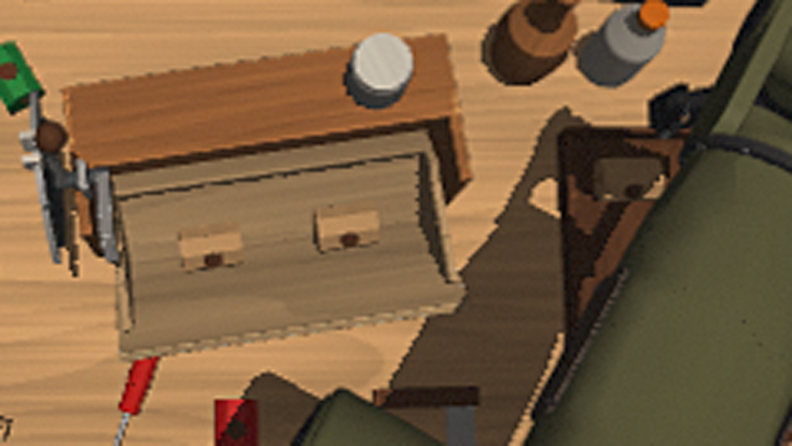

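Head A lies in the tray at (630,178); B is at (210,248), C at (347,228).

```bash
python3 - <<'E'
from h import *
im=ctrl.camera("top")[190:225,285:365].astype(int)
m=((im[:,:,2]>190)&(im[:,:,0]<175)).astype(np.uint8)
for c in cv2.findContours(m,0,1)[0]:
    if cv2.contourArea(c)>40:
        x,y,w,h=cv2.boundingRect(c);q=onz("top",[[285+x,190+y+h/2],[285+x+w,190+y+h/2]],.08);print(x+285,y+190,w,h,wr(q[0]),wr(q[1]))
mv(rw([-.003,.067,.283]),rw([-.003,.067,.07]))
E
```

```text
clock 15.25 pos [ 0.605  -0.3176  0.2836] tilt [ 0.0002 -0.0001 -1.    ] yaw -0.141 w 0.08534055691488877 F [-0.1666 -0.5484 -0.5305]
[ 6.93 44.45  0.06] -0.141
[ 6.93 44.45 21.36] -0.141
```

{"fn": "carry_out", "kwargs": {"motion": [[0, 4, 0, -0.03, 0], [1, 9, 0, -0.06, 0], [2, 14, 0, -0.09, 0], [3, 19, 0, -0.12, 0], [4, 24, 0, -0.141, 0], [5, 29, 0, -0.141, 0], [6, 34, 0, -0.141, 0], [6.9, 39, 0, -0.141, 0], [6.9, 43, 2, -0.141, 0], [6.9, 44.5, 6, -0.141, 0], [6.9, 44.5, 11, -0.141, 0], [6.9, 44.5, 11, -0.141, 0]]}}

```text
clock: 16.45
tool_pos: [0.5326, 0.1274, 0.1668]
tool_rot: [0.222, -3.121, 0.002]
force: [0.2, 0.8, 0.6]
width: 0.0853
gripper_force: 0.0
```

{"fn": "carry_out", "kwargs": {"motion": [[0, 0, 4, 0, 0], [0, 0, 7, 0, 0], [0, 0, 9, 0, 0], [0, 0, 10.2, 0, 0], [0, 0, 10.2, 0, 0], [0, 0, 10.2, 0, 0.5], [0, 0, 10.2, 0, 0.5], [0, 0, 10.2, 0, 0.5], [0, 0, 10.2, 0, 0.5], [0, 0, 10.2, 0, 0.5]]}}

```text
clock: 17.45
tool_pos: [0.5367, 0.1274, 0.0736]
tool_rot: [-0.221, 3.131, 0.0]
force: [-0.9, -1.9, 5.2]
width: 0.0612
gripper_force: 42.1
```

```bash
python3 - <<'E'
from h import *
mv(); print(wr(ctrl.state()["tool_pos"]))
E
```

```text
clock 17.45 pos [0.5367 0.1274 0.0736] tilt [ 0.0025  0.0003 -1.    ] yaw 0.0 w 0.06120064806597867 F [-0.9266 -1.9429  5.2058]
[-0.0018  0.0674  0.0736]
```

{"fn": "carry_out", "kwargs": {"motion": [[0, 0, -1, 0, 0.5], [0, 0, -3, 0, 0.5], [0, 0, -6, 0, 0.5], [0, 0, -10, 0, 0.5], [0, 0, -15, 0, 0.5], [0, 0, -19, 0, 0.5], [0, 0, -21, 0, 0.5], [0, 0, -21, 0, 0.5], [0, 0, -21, 0, 0.5]]}}

```text
clock: 18.35
tool_pos: [0.5357, 0.1273, 0.2818]
tool_rot: [-0.222, 3.134, 0.0]
force: [-0.9, -0.4, -1.4]
width: 0.0612
gripper_force: 43.8
```

```bash
python3 - <<'E'
from h import *
r=tray(); mv([.519,-.318,.28],[.519,-.318,.047],ya=np.pi/2);print(r[0])
E
```

```text
clock 18.45 pos [0.5355 0.1273 0.2806] tilt [-0.0021 -0.0003 -1.    ] yaw 0.141 w 0.061282494377266676 F [-0.3394 -0.0611 -1.5758]
[  7.9  -43.86   0.07] 0.141
[  7.85 -43.86  23.37] 0.141
((519.1971435546875, -315.6348876953125), (160.3540496826172, 285.07550048828125), 89.64004516601562)
```

Tray unmoved. Carry B to the middle slot.

{"fn": "carry_out", "kwargs": {"motion": [[0, -4, 0, 0, 0.5], [1, -9, 0, 0, 0.5], [2, -14, 0, 0.03, 0.5], [3, -19, 0, 0.06, 0.5], [4, -24, 0, 0.09, 0.5], [5, -29, 0, 0.12, 0.5], [6, -34, 0, 0.141, 0.5], [7, -39, 0, 0.141, 0.5], [7.9, -42, 0, 0.141, 0.5], [7.9, -43.9, 1, 0.141, 0.5], [7.9, -43.9, 5, 0.141, 0.5], [7.9, -43.9, 5, 0.141, 0.5]]}}

```text
clock: 19.65
tool_pos: [0.5176, -0.3177, 0.2255]
tool_rot: [-0.001, -3.133, -0.01]
force: [0.0, 1.3, -1.8]
width: 0.0611
gripper_force: 44.4
```

```bash
python3 - <<'E'
from h import *
print(tray()[0]); mv([.519,-.318,.047],ya=np.pi/2)
E
```

```text
((500.88580322265625, -336.1173095703125), (303.00408935546875, 384.2369689941406), 87.55634307861328)
clock 19.75 pos [ 0.5194 -0.318   0.2314] tilt [-0.0019  0.0014 -1.    ] yaw 0.0 w 0.06106246573638853 F [-0.226  -0.3989 -0.8074]
[ 0.   -0.03 18.44] 0.0
```

{"fn": "carry_out", "kwargs": {"motion": [[0, 0, 4, 0, 0.5], [0, 0, 8, 0, 0.5], [0, 0, 12, 0, 0.5], [0, 0, 15, 0, 0.5], [0, 0, 16.5, 0, 0.5], [0, 0, 17.5, 0, 0.5], [0, 0, 18.2, 0, 0.5], [0, 0, 18.5, 0, 0.5], [0, 0, 18.6, 0, 0.5], [0, 0, 18.6, 0, 0.5]]}}

```text
clock: 20.75
tool_pos: [0.5199, -0.3186, 0.0466]
tool_rot: [-0.0, 3.141, -0.001]
force: [0.5, -0.1, -0.1]
width: 0.0614
gripper_force: 44.5
```

{"fn": "carry_out", "kwargs": {"motion": [[0, 0, 0, 0, 0.12], [0, 0, 0, 0, 0.12], [0, 0, 0, 0, 0.12], [0, 0, -2, 0, 0.12], [0, 0, -6, 0, 0.12], [0, 0, -11, 0, 0], [0, 0, -16, 0, 0], [0, 0, -21, 0, 0], [0, 0, -23.5, 0, 0], [0, 0, -23.5, 0, 0], [0, 0, -23.5, 0, 0]]}}

```text
clock: 21.85
tool_pos: [0.5194, -0.3183, 0.2806]
tool_rot: [-0.0, 3.141, -0.0]
force: [-0.6, 0.2, -0.9]
width: 0.0855
gripper_force: 0.0
```

```bash
python3 - <<'E'
from h import *
mv(rw([-.003,-.071,.283]),rw([-.003,-.071,.07]))
E
```

```text
clock 21.85 pos [ 0.5194 -0.3183  0.2806] tilt [ 0.0001 -0.0001 -1.    ] yaw -0.141 w 0.08551220201667219 F [-0.6001  0.1896 -0.8581]
[-3.56 30.86 -0.24] -0.141
[-3.56 30.86 21.06] -0.141
```

{"fn": "carry_out", "kwargs": {"motion": [[0, 4, 0, -0.03, 0], [-1, 9, 0, -0.06, 0], [-2, 14, 0, -0.09, 0], [-3, 19, 0, -0.12, 0], [-3.6, 24, 0, -0.141, 0], [-3.6, 29, 0, -0.141, 0], [-3.6, 30.9, 4, -0.141, 0], [-3.6, 30.9, 8, -0.141, 0], [-3.6, 30.9, 11, -0.141, 0], [-3.6, 30.9, 11, -0.141, 0]]}}

```text
clock: 22.85
tool_pos: [0.5532, -0.0089, 0.1657]
tool_rot: [0.222, -3.125, -0.002]
force: [-0.5, -0.7, 0.2]
width: 0.0853
gripper_force: 0.0
```

{"fn": "carry_out", "kwargs": {"motion": [[0, 0, 4, 0, 0], [0, 0, 7, 0, 0], [0, 0, 9, 0, 0], [0, 0, 9.9, 0, 0], [0, 0, 9.9, 0, 0], [0, 0, 9.9, 0, 0.5], [0, 0, 9.9, 0, 0.5], [0, 0, 9.9, 0, 0.5], [0, 0, 9.9, 0, 0.5], [0, 0, 9.9, 0, 0.5]]}}

```text
clock: 23.85
tool_pos: [0.5562, -0.0095, 0.0734]
tool_rot: [-0.221, 3.131, -0.001]
force: [-1.6, -0.3, 6.2]
width: 0.0616
gripper_force: 42.2
```

```bash
python3 - <<'E'
from h import *
mv(); print(wr(ctrl.state()["tool_pos"]))
E
```

```text
clock 23.85 pos [ 0.5562 -0.0095  0.0734] tilt [ 0.0024 -0.0004 -1.    ] yaw 0.0 w 0.06159530709933003 F [-1.5844 -0.2587  6.179 ]
[-0.0018 -0.071   0.0734]
```

{"fn": "carry_out", "kwargs": {"motion": [[0, 0, -1, 0, 0.5], [0, 0, -3, 0, 0.5], [0, 0, -6, 0, 0.5], [0, 0, -10, 0, 0.5], [0, 0, -15, 0, 0.5], [0, 0, -19, 0, 0.5], [0, 0, -21, 0, 0.5], [0, 0, -21, 0, 0.5], [0, 0, -21, 0, 0.5]]}}

```text
clock: 24.75
tool_pos: [0.5551, -0.0093, 0.2815]
tool_rot: [0.222, -3.134, -0.0]
force: [0.3, 0.5, -2.3]
width: 0.0612
gripper_force: 43.9
```

```bash
python3 - <<'E'
from h import *
r=tray(); mv([.434,-.318,.28],[.434,-.318,.047],ya=np.pi/2);print(r[0]); snap("top","t6",240,140,480,275,3.3)
E
```

```text
clock 24.85 pos [ 0.555  -0.0093  0.2804] tilt [-0.0024  0.0002 -1.    ] yaw 0.141 w 0.06149406302874931 F [ 0.0971 -0.3914 -1.3047]
[ 16.32 -28.86   0.06] 0.141
[ 16.27 -28.87  23.36] 0.141
((519.4356079101562, -315.72802734375), (160.21836853027344, 285.0753479003906), 89.46649932861328)
```

View pics/t6.png

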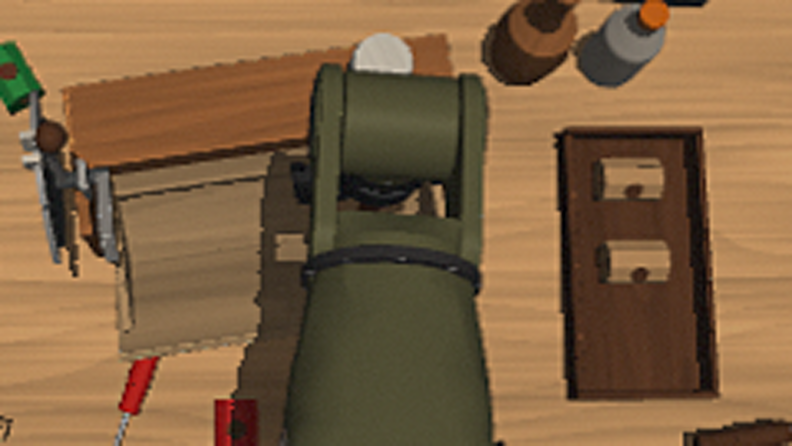

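Two heads lie well in the tray at (630,178) and (635,262); the near slot is free, and the tray has not moved.

{"fn": "carry_out", "kwargs": {"motion": [[1, -4, 0, 0, 0.5], [3, -8, 0, 0.03, 0.5], [5, -12, 0, 0.06, 0.5], [8, -16, 0, 0.09, 0.5], [11, -20, 0, 0.12, 0.5], [14, -24, 0, 0.141, 0.5], [16.3, -27, 0, 0.141, 0.5], [16.3, -28.9, 1, 0.141, 0.5], [16.3, -28.9, 5, 0.141, 0.5], [16.3, -28.9, 5, 0.141, 0.5], [16.3, -28.9, 5, 0.141, 0.5]]}}

```text
clock: 26.0
tool_pos: [0.4347, -0.3181, 0.2317]
tool_rot: [0.001, -3.14, -0.002]
force: [0.9, -0.3, -0.8]
width: 0.0611
gripper_force: 44.7
```

{"fn": "carry_out", "kwargs": {"motion": [[0, 0, 4, 0, 0.5], [0, 0, 8, 0, 0.5], [0, 0, 12, 0, 0.5], [0, 0, 15, 0, 0.5], [0, 0, 16.5, 0, 0.5], [0, 0, 17.5, 0, 0.5], [0, 0, 18.2, 0, 0.5], [0, 0, 18.4, 0, 0.5], [0, 0, 18.5, 0, 0.5], [0, 0, 18.5, 0, 0.5]]}}

```text
clock: 27.0
tool_pos: [0.4351, -0.3186, 0.0475]
tool_rot: [-0.0, 3.141, -0.001]
force: [-0.2, -0.6, -1.7]
width: 0.0612
gripper_force: 44.8
```

{"fn": "carry_out", "kwargs": {"motion": [[0, 0, 0.1, 0, 0.5], [0, 0, 0.1, 0, 0.12], [0, 0, 0.1, 0, 0.12], [0, 0, 0.1, 0, 0.12], [0, 0, -2, 0, 0.12], [0, 0, -6, 0, 0.12], [0, 0, -11, 0, 0.1], [0, 0, -16, 0, 0.5], [0, 0, -21, 0, 1], [0, 0, -23.5, 0, 1], [0, 0, -23.5, 0, 1], [0, 0, -23.5, 0, 1]]}}

```text
clock: 28.2
tool_pos: [0.4347, -0.3183, 0.2816]
tool_rot: [-0.0, 3.141, -0.0]
force: [0.2, -0.9, -1.0]
width: 0.0035
gripper_force: 0.0
```

```bash
python3 - <<'E'
from h import *
mv(rw([-.16,0,.28]),rw([-.16,0,.122]))
a=cv2.resize(ctrl.camera("top")[165:275,390:480],None,fx=4,fy=4,interpolation=2);cv2.imwrite("pics/t7.png",a)
E
```

```text
clock 28.2 pos [ 0.4347 -0.3183  0.2816] tilt [ 0.0002 -0.0001 -1.    ] yaw -0.141 w 0.003465116331896501 F [ 0.1891 -0.9452 -1.0259]
[ 4.5  35.69  0.16] -0.141
[ 4.51 35.69 15.96] -0.141
```

View pics/t7.png

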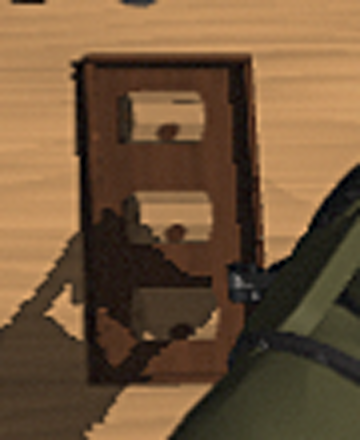

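All three heads lie flat in the tray at (165,117), (175,218) and (175,315). Now the bin gets closed from in front.

{"fn": "carry_out", "kwargs": {"motion": [[0.5, 4, 0, -0.03, 1], [1, 9, 0, -0.06, 1], [2, 14, 0, -0.09, 1], [3, 19, 0, -0.12, 1], [4, 24, 0, -0.141, 1], [4.5, 29, 0, -0.141, 1], [4.5, 33, 0, -0.141, 1], [4.5, 35.7, 3, -0.141, 1], [4.5, 35.7, 8, -0.141, 1], [4.5, 35.7, 12, -0.141, 1], [4.5, 35.7, 15.5, -0.141, 1], [4.5, 35.7, 15.5, -0.141, 1]]}}

```text
clock: 29.45
tool_pos: [0.3869, 0.0386, 0.1227]
tool_rot: [0.221, -3.125, -0.001]
force: [-0.3, 0.3, -0.1]
width: 0.0004
gripper_force: 0.0
```

```bash
python3 - <<'E'
from h import *
mv(); print(wr(ctrl.state()["tool_pos"]))
E
```

```text
clock 29.45 pos [0.3869 0.0386 0.1227] tilt [-0.0092 -0.0001 -1.    ] yaw 0.0 w 0.0003678058936111542 F [-0.3206  0.3395 -0.0906]
[-0.1626  0.0005  0.1227]
```

{"fn": "carry_out", "kwargs": {"motion": [[-2, 0, 0, 0, 1], [-3.5, 0, 0, 0, 1], [-4.5, 0, -0.8, 0, 1], [-5.5, 0, -1.6, 0, 1], [-6.7, 0, -2.4, 0, 1], [-8, 0, -3.1, 0, 1], [-9.4, 0, -3.7, 0, 1], [-10.8, 0, -4.2, 0, 1], [-12, 0, -4.5, 0, 1], [-13, 0, -4.7, 0, 1], [-13.8, 0, -4.7, 0, 1], [-14.1, 0, -4.7, 0, 1]]}}

```text
clock: 30.65
tool_pos: [0.5292, 0.0584, 0.1741]
tool_rot: [0.222, -3.132, 0.0]
force: [-26.8, -4.0, 17.9]
width: 0.0002
gripper_force: 13.0
```

{"fn": "carry_out", "kwargs": {"motion": [[-0.2, 0, 0, 0, 1], [-0.3, 0, 0, 0, 1], [-0.3, 0, 0, 0, 1], [-0.3, 0, 0, 0, 1]]}}

```text
clock: 31.05
tool_pos: [0.5294, 0.0584, 0.174]
tool_rot: [0.221, -3.126, 0.001]
force: [-33.6, -5.8, 21.2]
width: -0.0003
gripper_force: 16.7
```

```bash
python3 - <<'E'
from h import *
mv(); print(wr(ctrl.state()["tool_pos"]))
E
```

```text
clock 31.05 pos [0.5294 0.0584 0.174 ] tilt [-0.0082 -0.0011 -1.    ] yaw 0.0 w -0.0002601910620237734 F [-33.5516  -5.7976  21.1712]
[-0.0188  0.0001  0.174 ]
```

{"fn": "carry_out", "kwargs": {"motion": [[1, 0, 0, 0, 1], [2, 0, -2, 0, 0.9], [2, 0, -7, 0, 0.35], [2, 0, -12, 0, 0.35], [2, 0, -17, 0, 0.35], [1, 3, -22, 0, 0.35], [-1, 7, -23.5, 0, 0.35], [-4, 11, -23.5, 0, 0.35], [-7, 15, -23.5, 0, 0.35], [-9.5, 19.1, -23.5, 0, 0.35], [-9.5, 19.1, -23.5, 0, 0.35], [-9.5, 19.1, -23.5, 0, 0.35]]}}

```text
clock: 32.25
tool_pos: [0.5996, 0.2622, 0.4073]
tool_rot: [0.224, -3.132, 0.001]
force: [-0.2, 0.4, 0.2]
width: 0.0555
gripper_force: 0.0
```

```bash
python3 - <<'E'
from h import *
mv([.6004,.2613,.3101]);print(wr(ctrl.state()["tool_pos"]))
E
```

```text
clock 32.25 pos [0.5996 0.2622 0.4073] tilt [-0.0018 -0.0007 -1.    ] yaw 0.002 w 0.05545268485419195 F [-0.173   0.4482  0.234 ]
[-0.09 -0.1   9.72] 0.002
[0.0793 0.192  0.4073]
```

{"fn": "carry_out", "kwargs": {"motion": [[0, 0, 4, 0, 0.35], [0, 0, 8, 0, 0.35], [0, 0, 9.8, 0, 0.35], [0, 0, 9.8, 0, 0.35], [0, 0, 9.8, 0, 0.8], [0, 0, 9.8, 0, 0.8], [0, 0, 9.8, 0, 0.8], [0, 0, 9.8, 0, 0.8], [0, 0, 9.8, 0, 0.8]], "force": 25}}

```text
clock: 33.15
tool_pos: [0.5998, 0.2612, 0.3133]
tool_rot: [-0.221, 3.13, 0.001]
force: [-0.5, -0.8, 6.3]
width: 0.0258
gripper_force: 24.3
```

{"fn": "carry_out", "kwargs": {"motion": [[1, 0, -0.1, 0, 0.8], [2, 0, -0.13, 0, 0.8], [3, 0, -0.07, 0, 0.8], [4, 0, 0.05, 0, 0.8], [5, 0, 0.3, 0, 0.8], [6, 0, 0.65, 0, 0.8], [7, 0, 1.05, 0, 0.8], [7.3, 0, 1.2, 0, 0.8], [7.5, 0, 1.3, 0, 0.8], [7.5, 0, 1.3, 0, 0.8], [7.5, 0, 1.3, 0, 0.8]]}}

```text
clock: 34.25
tool_pos: [0.5261, 0.2508, 0.3008]
tool_rot: [-0.22, 3.128, 0.003]
force: [2.5, 0.3, 8.7]
width: 0.0264
gripper_force: 26.0
```

```bash
python3 - <<'E'
from h import *
mv([.5316,.2516,.3006])
E
```

```text
clock 34.25 pos [0.5261 0.2508 0.3008] tilt [ 0.0056  0.0021 -1.    ] yaw -0.0 w 0.026428670184525566 F [2.5416 0.2947 8.7198]
[-0.56 -0.    0.02] -0.0
```

{"fn": "carry_out", "kwargs": {"motion": [[0.4, 0, 0.1, 0, 0.8], [0.4, 0, 0.1, 0, 0.8], [0.4, 0, 0.1, 0, 0.35], [0.4, 0, 0.1, 0, 0.35], [0.4, 0, 0.1, 0, 0.35], [0.4, 0, -3, 0, 0.35], [0.4, 0, -7, 0, 0.35], [0.4, 0, -12, 0, 0.35], [0.4, 0, -12, 0, 0.35]]}}

```text
clock: 35.15
tool_pos: [0.5215, 0.2503, 0.4248]
tool_rot: [-0.221, 3.124, 0.005]
force: [-0.2, 0.6, 0.6]
width: 0.0558
gripper_force: 0.0
```

{"fn": "carry_out", "kwargs": {"motion": [[2, -5, 0, 0, 0.35], [4, -10, 0, 0, 0.35], [6, -15, 0, 0, 0.35], [8, -20, 0, 0, 0.35], [10, -25, 0, 0, 0.35], [12, -30, 0, 0, 0.35], [12, -35, 0, 0, 0.35], [12, -35, 0, 0, 0.35]]}}

```text
clock: 35.95
tool_pos: [0.4509, -0.1163, 0.4179]
tool_rot: [-0.218, 3.134, -0.001]
force: [-0.0, 0.8, 0.3]
width: 0.0556
gripper_force: 0.0
```

```bash
python3 - <<'E'
from h import *
mv()
for n,p,o in(("top",(258.6,204.2),"top0"),("scene",(359.3,213.3),"scene0")):
    im=ctrl.camera(n); ref=cv2.imread(f"pics/{o}.png")
    x,y=int(p[0]),int(p[1]); t=ref[y-8:y+9,x-8:x+9]
    r=cv2.matchTemplate(im[y-25:y+26,x-25:x+26],t,cv2.TM_CCOEFF_NORMED);_,v,_,l=cv2.minMaxLoc(r); print(n,v,np.array(l)-17)
    if n=="top": a=cv2.resize(im[140:270,235:475],None,fx=2.6,fy=2.6,interpolation=2)
    else: b=cv2.resize(im[130:270,280:410],None,fx=2.1,fy=2.1,interpolation=2)
h=a.shape[0];b=b[:h];b=cv2.copyMakeBorder(b,0,h-b.shape[0],0,0,0)
c=np.vstack([a,cv2.copyMakeBorder(b[:, :],0,0,0,a.shape[1]-b.shape[1],0)])[:600];cv2.imwrite("pics/fin.png",c[:,:800]);print(c.shape)
E
```

```text
clock 35.95 pos [ 0.4509 -0.1163  0.4179] tilt [ 0.0001 -0.0005 -1.    ] yaw -0.002 w 0.05563274521114633 F [-0.0076  0.7521  0.2888]
top 0.9943076968193054 [0 0]
scene 0.9896159768104553 [0 0]
(600, 624, 3)
```

View pics/fin.png

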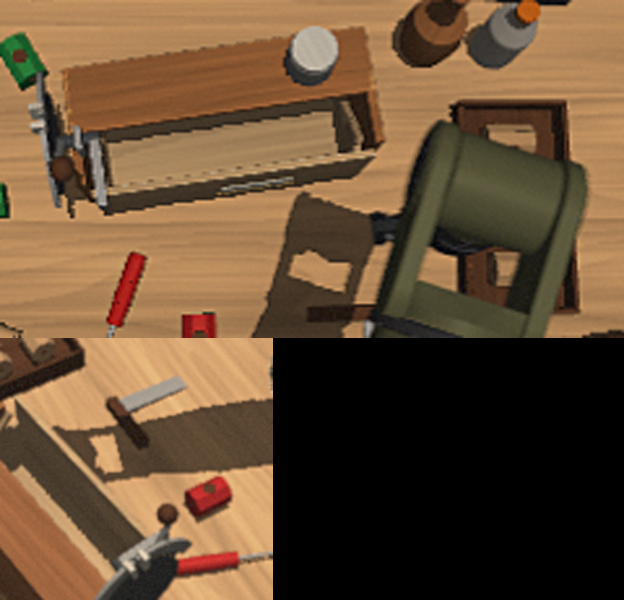

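Lever is back at its original place in both views (0 px shift), the bin is shut and empty, and the heads are in the tray. The gripper touches nothing, so I'm handing in.

```bash
python3 -c "
from station import ctrl
print(ctrl.job_done())"
```

```text
the job is handed in; nothing more can be done
None
```

I handed the job in after about 36 s of robot time: the three mallet heads present lie flat and separate in the tray, the bin is shut and empty, and the lever is back at its locked stop; the hand-in returned no verdict.

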